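# Clear the stop post and hold the spring clamp lever open

### The job

The steel masking ring parked on the brass stop post of the spring clamp fixture keeps its blue lever from opening fully: lift the ring up off the post and lay it flat on the floor of the steel sample tray. Then swing the lever by its red handle, against its spring, all the way round until it is against its stop at the brass post, never letting it snap back, and finish while still holding it there, so that the copper test piece in the nest can be changed by someone else. Leave the test pieces and the tray where they are.

Things in the scene. Friction and masses are not known exactly. Their poses are not given: they have to be found in the camera images.
- fixture: Grey clamp fixture fixed on the bench, plate 160 x 180 x 10 mm (x, y, z); origin at the centre of its underside, z up, turned only about z. In its frame (mm): lever pivot axis at x 50, y -10 (upright; head 30 wide, top at height 60); stop post at x -12.5, y -49.7; copper test piece at x 27.6, y 62.6, before two pins 28 high.
- lever (a joint): Angle of the blue lever, rad: 0 = closed, where its spring keeps it, by the copper piece; 1.20 = fully open, at its stop. Grows counter-clockwise seen from above. With the ring on the post it cannot pass about 1.12. The spring always drives it to 0: 3 N at the handle when closed, 7 N when fully open; nothing latches it.
- lever_handle (a point): Point on the axis of the lever's red upright handle, 64 mm above the bench: a cylinder 18 mm in diameter, 37 to 90 mm above the bench, fixed on the lever's end 120 mm from the pivot axis. In the fixture's frame (mm) at x -27, y 82 when closed, x -63.6, y -48.6 when fully open. The lever is a flat bar 16 mm wide, 25 to 37 mm above the bench.
- stop_post_top (a point): Centre of the top of the brass stop post, 58 mm above the bench. The post is 19 mm in diameter with a rounded top and rises from a dark steel shoulder 33 mm in diameter whose top is 24 mm above the bench.
- ring: Plain bright steel masking ring, 38 mm outside, hole about 25 mm, 8 mm thick, about 50 g; origin at the centre of its underside, z along its axis. It lies on the post's shoulder round the brass post, underside 24 mm above the bench, with about 3 mm of play sideways; the post ends 34 mm above the ring's underside.
- tray: Shallow stainless steel tray, loose on the bench, 119 x 174 mm (x, y), origin at the centre of its underside, z up. Floor 2 mm thick, walls 2 mm thick and 13 mm high. Two test pieces stand in its +y half; the -y half is empty (a good place for the ring's centre is x 0, y -35 mm in the tray's frame).
- clamped_piece: Copper-coloured round test piece, 32 mm in diameter, 22 mm high, standing loose in the fixture's nest on the base plate (underside 10 mm above the bench); origin at the centre of its underside. To stay there.
- tray_piece_large: Grey metal round test piece, 41 mm in diameter, 27 mm high, in the tray; origin at the centre of its underside. To stay there.
- tray_piece_brass: Brass-coloured round test piece, 30 mm in diameter, 14 mm high, in the tray; origin at the centre of its underside. To stay there.
Things that resemble listed ones, but are neither listed nor needed, are in the scene too. What is shaped like the ring but green or purple is not meant.

How it is judged:
By the outcome, as a careful person would: the job done as asked, in the order asked, and still so for the second after the job is handed in, while the arm keeps its last pose, push and grip.
It also fails if it takes over 67 s, if anything falls off the work surface, if the arm or the gripper's body presses on something with over 40 N, if the wrist force passes 120 N, or if a joint passes its speed limit or range.

### The arm

A 6-joint arm with a two-finger parallel gripper is mounted at the origin on a cart in front of the work surface, level with it; the furniture and walls round the work are solid. World frame = base frame: x ahead of the robot, y to its left, z up, the work surface at z = 0. Lengths are in m, angles in rad, forces in N, time in s.
With the tool pointing down it reaches from about 0.25 to 0.775 m from the base axis. Payload 4 kg.
Tool frame: the origin (TCP) lies midway between the tips of the shut fingers; the grasp point (between the pads) lies 19 mm behind it (robot.tcp_to_grasp is the distance from the TCP to the grasp point, in m); z points along the fingers, y is the line along which they close (so a half turn about z gives the same grasp; the last joint's range is limited). The gripper opens to 94 mm and grips with 3 to 60 N. Pads are 16 mm wide; open, the fingers measure 119 mm over their backs; the gripper's body (75 mm by 177 mm) begins 78 mm behind the grasp point.
Start: joints at [-1.368, 0.087, 1.371, -0, 1.684, -0.103], TCP at [0.166, -0.525, 0.206] pointing down, gripper open.
Joint ranges: [-3.1, 3.1], [-0.76, 2.03], [0.27, 2.55], [-1.08, 4.22], [0.17, 2.65], [-2.57, 2.57]. Speed limits (rad/s): [2.79, 2.79, 3.14, 3.14, 3.14, 3.14].

### API

Orientations are given as [roll, pitch, yaw] about the fixed x, y, z axes, in that order (R = Rz(yaw) Ry(pitch) Rx(roll)).
In Python, from bench import robot, viewer gives the robot as it stands. The module is installed in compiled form; this text tells all that it offers.
- The arm moves only by the shell command python3 -m handwheel 'ROWS' [OPENING]. ROWS is JSON, a list of rows, each a list of 6 numbers: the shift along the tool's x, y, z in units of 0.2 m (1.0 is 0.2 m), then the turn, a rotation vector about the tool's x, y, z in units of 30 degrees (1.0 is 30 degrees). In form: [[x, y, z, wx, wy, wz], ...]. A call has 1 to 10 rows; each row is the pose to reach, as a shift and turn from the pose commanded when the call began, along the tool's axes at that moment; what a row does not reach only later rows make up. A row lasts 1/12 s, in which the tool goes at most 41.7 mm and 7.16 degrees, less where a joint would pass 70% of its speed; a pose out of reach is approached as far as the arm can. A call with a number of a shift or a turn outside -1 to 1 is refused whole. A call with a gripper value outside its range is refused whole. OPENING is the gripper's target within -1 to 1 (shut at 1, half-way at 0, fully open at -1), set as the call begins (- or left out, the last holds). The fingers move at their own pace and stop on an object; the grip force is fixed at half the most. Time passes only in rows, so rows that repeat a pose let the fingers close. It gives the time, the measured TCP pose, the force, the opening and the grip force at its end, in the units of the state.
- robot.get_obs(): the state, without advancing time (a new reading comes with each control period).
- viewer.snapshot(name): name is "side" or "top"; returns the picture (384x512x3 uint8, red, green, blue); there is no depth.
- viewer.calibration(name): a dict with "fx", "fy", "cx", "cy" (pixels), "R" (3x3) and "t" (3): a world point X has camera coordinates R X + t. Camera axes: x right, y down, z forward; pixel columns grow to the right and rows downward; lengths in m; the calibration is good to about 2 mm. A picture is of the moment at which its call begins. calibration takes no time and is no camera call.
- robot.close_job(): hands the job in; it is judged then, once.
The state is a dict: "time": time; "joint_positions": joint angles; "qvel": joint speeds; "joint_torque": joint torques, N m; "tool_pos": TCP position; "ee_rot": TCP orientation; "wrist_force": force on the tool from outside, world axes, zero at the start; "wrist_torque": the same for the moment, N m; "width": finger opening in m; "finger_force": force on a finger pad.
Only numpy, scipy, OpenCV 4.12 (cv2) and the standard library are available. Lean on these libraries where they do the work, as an engineer would, in place of code of your own. Each camera call takes 0.05 s, during which the arm holds its last target. There are 200 camera calls.

## Working session

There is one attempt and no reset: what is moved stays moved. The work goes in short steps, Python scripts to look and compute and a shell command to move; the robot and the scene stay as the last step left them, time stands still between calls to the robot, and variables do not carry over. Pictures are saved under pics/ and viewed, at most 10 in all, crops included, and the job is handed in when it is done.

```bash
mkdir -p pics; python3 - <<'E'
from bench import robot,viewer
import cv2,numpy as np
for n in("top","side"):
    im=viewer.snapshot(n); cv2.imwrite(f"pics/{n}0.png",cv2.resize(im[:,:,::-1],(800,600),interpolation=cv2.INTER_CUBIC)); np.save(f"pics/{n}0.npy",im)
    c=viewer.calibration(n); print(n,c)
o=robot.get_obs(); print(o)
E
```

```text
top {'fx': 421.5240406749204, 'fy': 421.5240406749204, 'cx': 261.41589069613883, 'cy': 192.23233607976914, 'R': array([[ 0.00940766, -0.99993545,  0.00637193],
       [-0.98101958, -0.01046354, -0.1936262 ],
       [ 0.19368038, -0.00442942, -0.98105468]]), 't': array([-0.13642407,  0.56325666,  0.99681158])}
side {'fx': 436.81840676480414, 'fy': 436.81840676480414, 'cx': 258.607485778055, 'cy': 189.525575992059, 'R': array([[-0.83392122, -0.55186935,  0.00395331],
       [-0.33984477,  0.50786377, -0.79156802],
       [ 0.43483438, -0.66144888, -0.61106828]]), 't': array([0.36903138, 0.30553098, 1.11444594])}
{'time': 0.1, 'joint_positions': array([-1.36812162e+00,  8.78884820e-02,  1.37209261e+00, -8.64098528e-06,
        1.68361408e+00, -1.03112178e-01]), 'qvel': array([ 8.34412958e-05, -2.41905691e-03, -3.06799972e-03, -5.03187299e-04,
        1.28585207e-03, -1.81778620e-03]), 'joint_torque': array([ 2.00300965e-03, -3.41251123e+01, -3.03302336e+01,  7.20533263e-02,
        3.04045749e-02, -9.68026870e-05]), 'tool_pos': array([ 0.16545956, -0.52399965,  0.20442253]), 'ee_rot': array([-3.13959988e+00, -1.97576118e-04,  3.05785725e-01]), 'wrist_force': array([-0.22490955,  0.03082759,  0.40683017]), 'wrist_torque': array([ 0.01212578, -0.00877092, -0.02678045]), 'finger_force': 0.0, 'width': 0.09403237826646384}
```

View pics/top0.png

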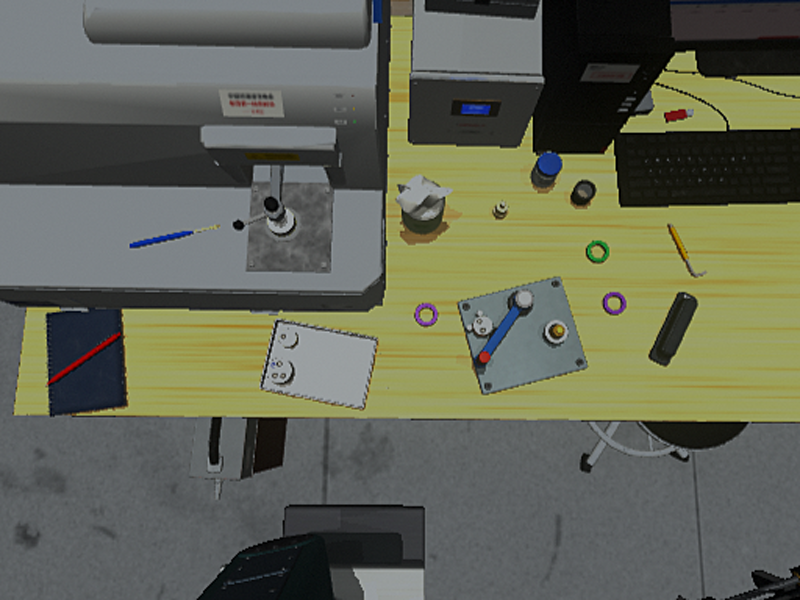

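View pics/side0.png

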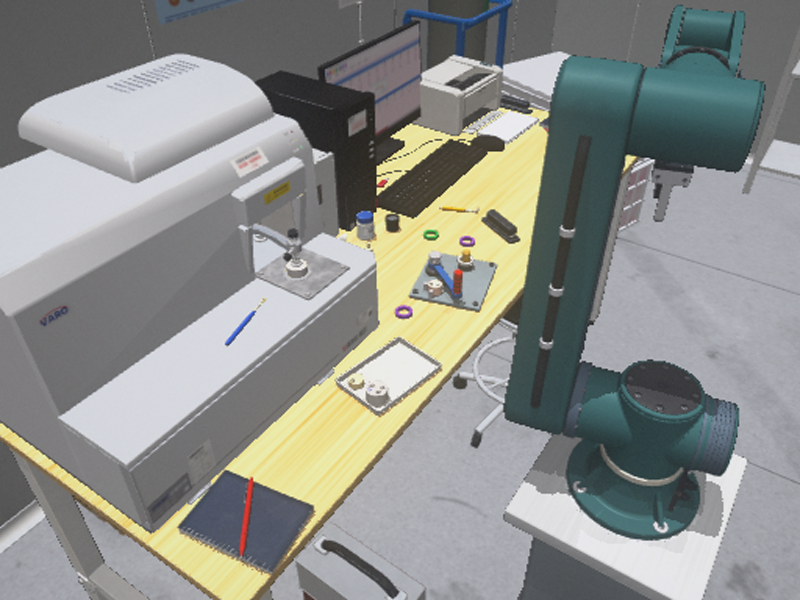

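The top view (800 px) shows the fixture at about (522,335), with its post at (557,329), the pivot head at (524,299) and the red handle at (485,357). The tray is at (320,365), with its pieces at the left end. Next I turn these into positions.

```bash
cat > h.py <<'E'
import numpy as np,cv2
from bench import robot,viewer
from scipy.spatial.transform import Rotation as Ro
def ray(n,u,v,z):
    c=viewer.calibration(n);R=c["R"];C=-R.T@c["t"]
    d=R.T@np.array([(u-c["cx"])/c["fx"],(v-c["cy"])/c["fy"],1]);return C+d*(z-C[2])/d[2]
def proj(n,X):
    c=viewer.calibration(n);p=c["R"]@np.array(X)+c["t"];return np.array([c["fx"]*p[0]/p[2]+c["cx"],c["fy"]*p[1]/p[2]+c["cy"]])
def blob(im,lo,hi,box):
    h=cv2.cvtColor(im,cv2.COLOR_RGB2HSV);m=cv2.inRange(h,lo,hi);k=np.zeros_like(m);x0,y0,x1,y1=box;k[y0:y1,x0:x1]=m[y0:y1,x0:x1];ys,xs=np.nonzero(k);return k,xs,ys
def move(target,yaw=None):
    "shift/turn from the measured pose to target TCP in handwheel units"
    o=robot.get_obs();R=Ro.from_euler("xyz",o["ee_rot"]);s=R.inv().apply(np.array(target)-o["tool_pos"])/.2
    w=np.zeros(3)
    if yaw is not None:
        w=(R.inv()*Ro.from_euler("xyz",[np.pi,0,yaw])).as_rotvec()/np.radians(30)
    return np.round(s,3),np.round(w,3)
E
python3 - <<'E'
from h import *
t=np.load("pics/top0.npy");s=np.load("pics/side0.npy");k=1.5625
# plate corners, z=.01 (viewed px/1.5625)
P=np.array([ray("top",u/k,v/k,.01)[:2] for u,v in [(458,303),(559,277),(588,368),(486,394)]])
print("plate centre",P.mean(0),[np.linalg.norm(P[i]-P[(i+1)%4]).round(3) for i in range(4)])
_,x,y=blob(t,(0,150,60),(8,255,255),(295,215,320,240));print("red px",x.mean(),y.mean(),len(x),x.min(),x.max(),y.min(),y.max())
print("handle~",ray("top",x.mean(),y.mean(),.085))
_,x,y=blob(t,(18,120,60),(30,255,255),(347,203,367,220));print("brass",x.mean(),y.mean(),len(x),ray("top",x.mean(),y.mean(),.055))
print("pivot",ray("top",524/k,299/k,.06))
# side view handle
_,x,y=blob(s,(0,150,60),(8,255,255),(280,165,305,195));print("side red",x.min(),x.max(),y.min(),y.max(),x.mean())
T=np.array([ray("top",u/k,v/k,.013)[:2] for u,v in [(278,321),(377,338),(363,408),(262,390)]])
print("tray",T.mean(0),[np.linalg.norm(T[i]-T[(i+1)%4]).round(3) for i in range(4)],T)
for q in(P,): 
  for i in range(4):
    d=q[(i+1)%4]-q[i];print(np.degrees(np.arctan2(d[1],d[0])))
cv2.imwrite("pics/fx.png",cv2.resize(np.hstack([t[170:260,285:385],s[150:240,250:350]])[:,:,::-1],(800,360),interpolation=cv2.INTER_CUBIC))
E
```

```text
plate centre [ 0.51751739 -0.32046934] [np.float64(0.176), np.float64(0.158), np.float64(0.173), np.float64(0.157)]
red px 309.625 228.1 40 306 313 225 231
handle~ [ 0.47274336 -0.24651434  0.085     ]
brass 356.8125 211.0625 32 [ 0.51963042 -0.36773474  0.055     ]
pivot [ 0.56788319 -0.31479408  0.06      ]
side red 291 295 173 187 292.86486486486484
tray [0.46586483 0.01236928] [np.float64(0.166), np.float64(0.116), np.float64(0.166), np.float64(0.115)] [[ 0.53595761  0.08411732]
 [ 0.50935162 -0.07981748]
 [ 0.39548658 -0.05939405]
 [ 0.42266351  0.10457132]]
-74.7641587374263
-164.52695158445985
104.65238454976864
16.594450392757924
```

View pics/fx.png

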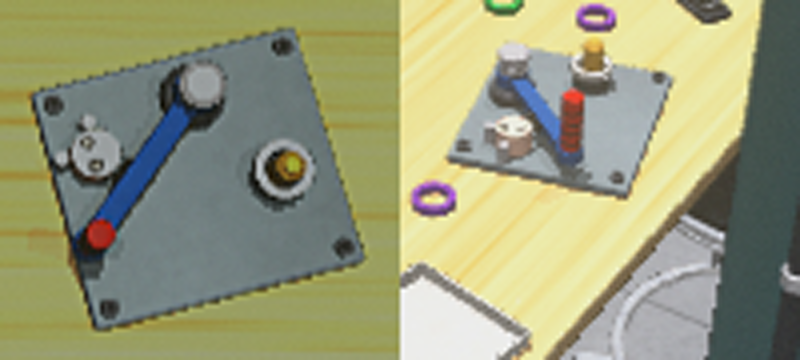

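The crop shows the ring as a bright annulus round the brass post: top view px (356,212.5), side view px (298,167). I'll cross-check both views before moving.

```bash
python3 - <<'E'
from h import *
print("ring top",ray("top",356.0,212.5,.032),"side",ray("side",298.2,166.5,.032))
print("post top from side",ray("side",250+194/4,150+40/4,.058),"top",ray("top",285+288/4,170+162/4,.058))
_,x,y=blob(np.load("pics/side0.npy"),(0,150,60),(8,255,255),(280,165,305,195));print("handle side",ray("side",x.mean(),y.mean(),.064))
A=np.array([.5186,-.369])
for r in([*A,.12],): print(move(r,robot.get_obs()["ee_rot"][2]))
E
```

```text
ring top [ 0.5194659  -0.37092766  0.032     ] side [ 0.51652828 -0.36832048  0.032     ]
post top from side [ 0.51834316 -0.37056953  0.058     ] top [ 0.52057986 -0.36754568  0.058     ]
handle side [ 0.47729601 -0.25870763  0.064     ]
(array([ 1.917, -0.207,  0.423]), array([-0.004, -0.   ,  0.   ]))
```

```bash
python3 -m handwheel '[[0.2,-0.02,0],[0.4,-0.04,0.0],[0.6,-0.06,0],[0.8,-0.08,0],[0.96,-0.1,0],[0.96,-0.1,0]]' -0.3 2>&1 | tail -3; sed -i 's/^x$//' h.py
```

```text
invalid input
```

```bash
python3 -m handwheel '[[0.2,-0.02,0,0,0,0],[0.4,-0.04,0,0,0,0],[0.6,-0.06,0,0,0,0],[0.8,-0.08,0,0,0,0],[0.96,-0.1,0,0,0,0],[0.96,-0.1,0,0,0,0]]' -0.3; python3 -m handwheel '[[0.2,-0.02,0,0,0,0],[0.4,-0.04,0,0,0,0],[0.6,-0.06,0.1,0,0,0],[0.8,-0.08,0.3,0,0,0],[0.957,-0.1,0.42,0,0,0],[0.957,-0.1,0.42,0,0,0],[0.957,-0.1,0.42,0,0,0],[0.957,-0.1,0.42,0,0,0]]'
python3 - <<'E'
from h import *
for n in("top","side"):
    im=viewer.snapshot(n); np.save(f"pics/{n}1.npy",im)
t=np.load("pics/top1.npy");s=np.load("pics/side1.npy")
cv2.imwrite("pics/fx1.png",cv2.resize(np.hstack([t[160:250,305:405],s[120:210,250:350]])[:,:,::-1],(800,360),interpolation=cv2.INTER_CUBIC))
o=robot.get_obs();print(o["tool_pos"],o["ee_rot"],move([.5185,-.3695,.12]))
print("tcp px side",proj("side",o["tool_pos"]))
E
```

```text
time: 0.6
tool_pos: [0.3474, -0.4444, 0.2047]
ee_rot: [-3.14, -0.003, 0.313]
wrist_force: [-0.4, -0.7, -0.6]
width: 0.0615
finger_force: 0.0
time: 1.27
tool_pos: [0.5182, -0.3711, 0.1208]
ee_rot: [-3.14, 0.002, 0.306]
wrist_force: [-0.3, 0.0, 0.8]
width: 0.0614
finger_force: 0.0
[ 0.51845017 -0.37279735  0.1236467 ] [ 3.13850718e+00 -6.83041778e-04  3.04119308e-01] (array([ 0.005, -0.016,  0.018]), array([0., 0., 0.]))
tcp px side [299.92368483 143.88500747]
```

View pics/fx1.png

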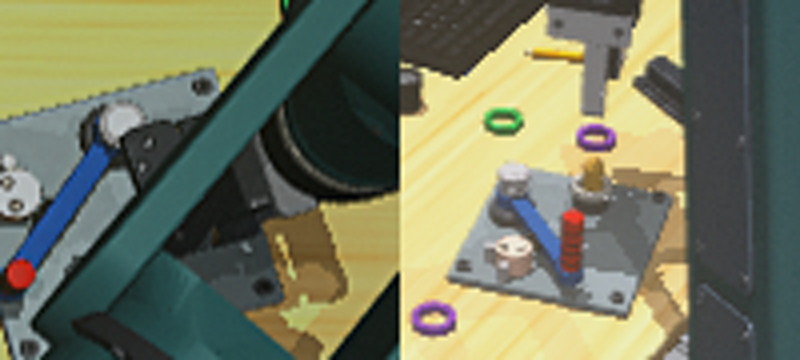

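```bash
python3 -m handwheel '[[0,-0.011,0.1,0,0,0],[0,-0.011,0.2,0,0,0],[0,-0.011,0.3,0,0,0],[0,-0.011,0.4,0,0,0],[0,-0.011,0.45,0,0,0],[0,-0.011,0.495,0,0,0],[0,-0.011,0.495,0,0,0],[0,-0.011,0.495,0,0,0]]'; python3 -m handwheel '[[0,0,0,0,0,0],[0,0,0,0,0,0],[0,0,0,0,0,0],[0,0,0,0,0,0],[0,0,0,0,0,0],[0,0,0,0,0,0]]' 1
```

```text
time: 2.03
tool_pos: [0.5185, -0.3698, 0.0236]
ee_rot: [3.14, -0.001, 0.305]
wrist_force: [-0.1, -0.5, 0.2]
width: 0.0611
finger_force: 0.0
time: 2.53
tool_pos: [0.519, -0.3693, 0.0234]
ee_rot: [3.14, -0.001, 0.306]
wrist_force: [0.7, -0.3, 2.6]
width: 0.0361
finger_force: 30.0
```

```bash
python3 -m handwheel '[[0,0,-0.03,0,0,0],[0,0,-0.08,0,0,0],[0,0,-0.14,0,0,0],[0,0,-0.2,0,0,0],[0,0,-0.26,0,0,0],[0,0,-0.32,0,0,0],[0,0,-0.4,0,0,0],[0,0,-0.48,0,0,0],[0,0,-0.48,0,0,0]]'
python3 - <<'E'
from h import *
for n in("top","side"):
    im=viewer.snapshot(n); np.save(f"pics/{n}2.npy",im)
s=np.load("pics/side2.npy")
cv2.imwrite("pics/s2.png",cv2.resize(s[120:200,260:340][:,:,::-1],(600,600),interpolation=cv2.INTER_CUBIC))
print(robot.get_obs()["tool_pos"])
E
```

```text
time: 3.28
tool_pos: [0.5205, -0.3704, 0.1242]
ee_rot: [3.134, -0.005, 0.306]
wrist_force: [0.5, -0.6, 0.7]
width: 0.0361
finger_force: 30.0
[ 0.51902397 -0.36925955  0.12000974]
```

View pics/s2.png

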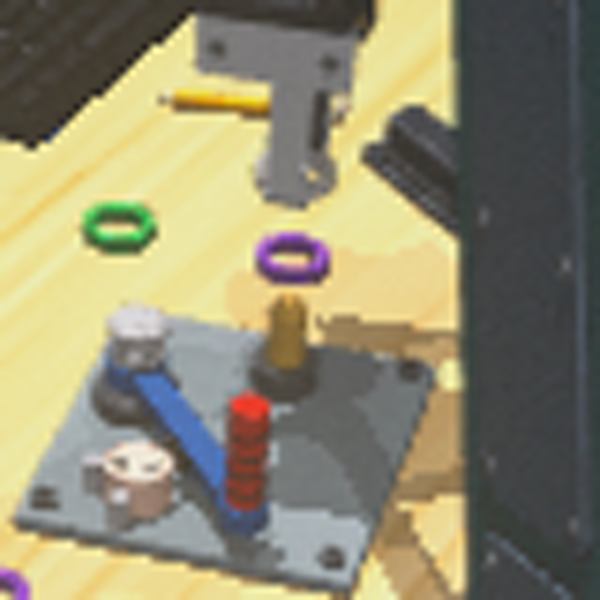

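The ring is held level between the fingertips, and the post is bare above its dark shoulder. I carry the ring to the tray.

```bash
python3 -m handwheel '[[0.02,-0.15,0,0,0,0],[0.05,-0.33,0,0,0,0],[0.07,-0.5,0,0,0,0],[0.1,-0.68,0,0,0,0],[0.12,-0.87,0,0,0,0],[0.12,-0.87,0,0,0,0]]'; python3 -m handwheel '[[0.02,-0.18,0,0,0,0.12],[0.05,-0.36,0,0,0,0.24],[0.08,-0.54,0,0,0,0.36],[0.1,-0.72,0,0,0,0.48],[0.12,-0.875,0,0,0,0.58],[0.124,-0.875,0,0,0,0.58],[0.124,-0.875,0,0,0,0.58],[0.124,-0.875,0,0,0,0.58]]'
python3 - <<'E'
from h import *
for n in("top","side"):
    im=viewer.snapshot(n); np.save(f"pics/{n}3.npy",im)
s=np.load("pics/side3.npy");t=np.load("pics/top3.npy");o=robot.get_obs()
print(o["tool_pos"],o["ee_rot"],o["width"])
g=np.hstack([s[150:300,190:330],t[160:310,140:280]])[:,:,::-1];cv2.imwrite("pics/s3.png",cv2.resize(g,(800,428),interpolation=cv2.INTER_CUBIC))
# tray corners by side view
k=1.5625
print([ray("side",u/k,v/k,.013).round(3) for u,v in [(403,338),(441,368),(382,413),(336,381)]])
E
```

```text
time: 3.88
tool_pos: [0.4867, -0.1892, 0.1167]
ee_rot: [-3.135, 0.002, 0.311]
wrist_force: [0.4, -0.6, -0.6]
width: 0.0361
finger_force: 30.0
time: 4.55
tool_pos: [0.4598, -0.0218, 0.1178]
ee_rot: [3.141, 0.001, 0.003]
wrist_force: [-0.5, 0.7, -0.4]
width: 0.0365
finger_force: 30.0
[ 0.46002703 -0.02244131  0.11801509] [3.14117786e+00 7.95091114e-04 8.92237386e-04] 0.036366430571682144
[array([ 0.499, -0.081,  0.013]), array([ 0.39 , -0.049,  0.013]), array([0.418, 0.108, 0.013]), array([0.536, 0.09 , 0.013])]
```

View pics/s3.png

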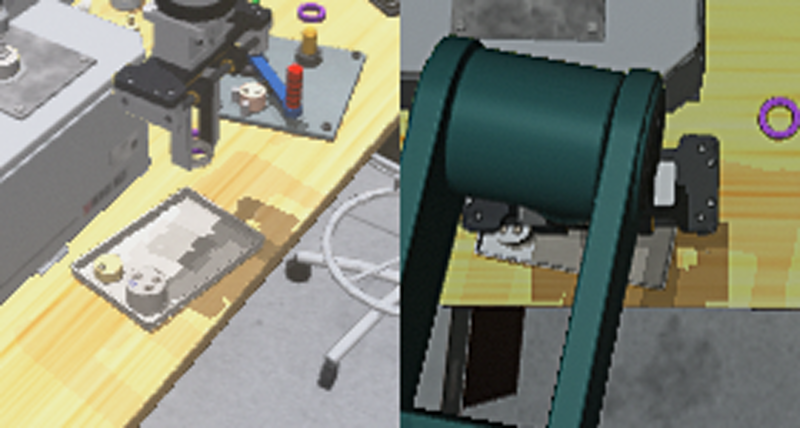

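The side view shows the ring held over the tray's empty half, and the two pieces at the far end are clear of the fingers. I lower it.

```bash
python3 -m handwheel '[[0,0,0.15,0,0,0],[0,0,0.3,0,0,0],[0,0,0.4,0,0,0],[0,0,0.48,0,0,0],[0,0,0.52,0,0,0],[0,0,0.545,0,0,0],[0,0,0.56,0,0,0],[0,0,0.568,0,0,0],[0,0,0.568,0,0,0]]'
```

```text
time: 5.4
tool_pos: [0.4607, -0.0217, 0.0056]
ee_rot: [3.141, -0.001, 0.002]
wrist_force: [-0.3, 0.2, 0.4]
width: 0.0362
finger_force: 30.0
```

```bash
python3 -m handwheel '[[0,0,0,0,0,0],[0,0,0,0,0,0],[0,0,0,0,0,0],[0,0,0,0,0,0],[0,0,0,0,0,0]]'; python3 -c "
from h import *
print(robot.get_obs()['tool_pos'])"
```

```text
time: 5.82
tool_pos: [0.4601, -0.0213, 0.0052]
ee_rot: [3.141, -0.001, 0.002]
wrist_force: [0.7, 0.0, -1.3]
width: 0.0364
finger_force: 30.0
[ 0.46012811 -0.02133136  0.00515103]
```

```bash
python3 -m handwheel '[[0,0,0.005,0,0,0],[0,0,0.009,0,0,0],[0,0,0.009,0,0,0],[0,0,0.009,0,0,0]]'; python3 -m handwheel '[[0,0,0,0,0,0],[0,0,0,0,0,0],[0,0,0,0,0,0],[0,0,0,0,0,0]]' -0.25;  python3 -m handwheel '[[0,0,-0.1,0,0,0],[0,0,-0.25,0,0,0],[0,0,-0.45,0,0,0],[0,0,-0.65,0,0,0],[0,0,-0.75,0,0,0],[0,0,-0.75,0,0,0]]'
python3 - <<'E'
from h import *
im=viewer.snapshot("side"); np.save("pics/side4.npy",im)
cv2.imwrite("pics/s4.png",cv2.resize(im[150:290,200:340][:,:,::-1],(600,600),interpolation=cv2.INTER_CUBIC))
E
```

```text
time: 6.15
tool_pos: [0.4598, -0.0213, 0.0029]
ee_rot: [3.142, 0.0, 0.002]
wrist_force: [-0.7, 0.6, 0.7]
width: 0.0368
finger_force: 30.0
time: 6.48
tool_pos: [0.4601, -0.0214, 0.0032]
ee_rot: [3.141, -0.0, 0.002]
wrist_force: [0.1, 0.1, 0.2]
width: 0.0578
finger_force: 0.0
time: 6.98
tool_pos: [0.4636, -0.0219, 0.1598]
ee_rot: [3.139, -0.012, 0.002]
wrist_force: [0.0, -0.2, -0.3]
width: 0.0588
finger_force: 0.0
```

View pics/s4.png

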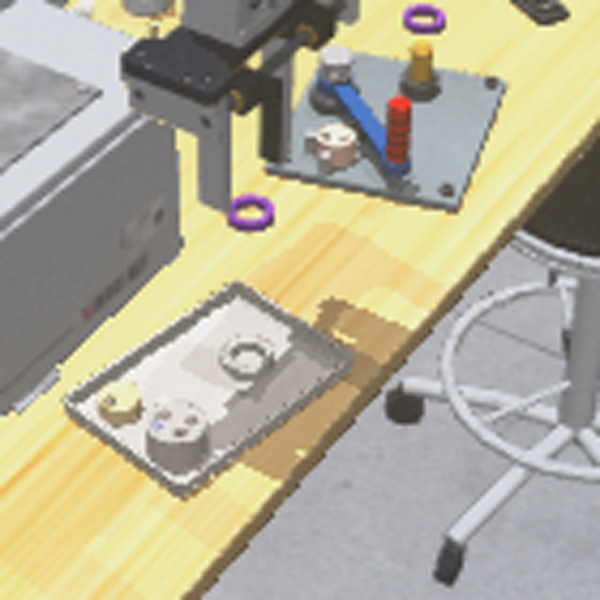

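The bright ring lies flat in the tray's empty half at crop (247,357), and the pieces have not moved. The handle is next.

```bash
python3 -m handwheel '[[0,0.15,0,0,0,0.15],[0,0.35,0,0,0,0.35],[0.02,0.55,0,0,0,0.55],[0.04,0.75,0,0,0,0.7],[0.055,0.95,0,0,0,0.85],[0.055,0.95,0,0,0,0.95],[0.055,0.95,0,0,0,0.95],[0.055,0.95,0,0,0,0.95]]'
python3 - <<'E'
from h import *
o=robot.get_obs();print(o["tool_pos"],o["ee_rot"],move([.471,-.2466,.115],np.radians(-34.6)))
im=np.load("pics/side4.npy")
_,x,y=blob(im,(0,150,60),(8,255,255),(280,165,305,195));print(x.min(),x.max(),y.min(),y.max())
print("side px of handle top/bottom predicted",proj("side",[.471,-.2466,.09]),proj("side",[.471,-.2466,.037]))
print("top px pred",proj("top",[.471,-.2466,.09]))
E
```

```text
time: 7.7
tool_pos: [0.4703, -0.2109, 0.1509]
ee_rot: [-3.141, 0.004, -0.495]
wrist_force: [0.4, 0.3, 0.6]
width: 0.0587
finger_force: 0.0
[ 0.47032159 -0.21086677  0.15093729] [-3.14098843  0.00410983 -0.49470804] (array([0.089, 0.156, 0.179]), array([-0.001,  0.008,  0.209]))
291 295 173 187
side px of handle top/bottom predicted [293.09748088 173.91306556] [292.26957648 186.81352004]
top px pred [309.92011527 228.6008302 ]
```

```bash
python3 -m handwheel '[[0.05,0.08,0,0,0,0.1],[0.089,0.156,0,0,0,0.209],[0.089,0.156,0.1,0,0,0.209],[0.089,0.156,0.25,0,0,0.209],[0.089,0.156,0.36,0,0,0.209],[0.089,0.156,0.45,0,0,0.209],[0.089,0.156,0.51,0,0,0.209],[0.089,0.156,0.515,0,0,0.209],[0.089,0.156,0.515,0,0,0.209]]'; python3 -m handwheel '[[0,0,0,0,0,0],[0,0,0,0,0,0],[0,0,0,0,0,0],[0,0,0,0,0,0],[0,0,0,0,0,0],[0,0,0,0,0,0],[0,0,0,0,0,0],[0,0,0,0,0,0]]' 1
python3 - <<'E'
from h import *
im=viewer.snapshot("side"); np.save("pics/side5.npy",im)
cv2.imwrite("pics/s5.png",cv2.resize(im[130:210,250:330][:,:,::-1],(600,600),interpolation=cv2.INTER_CUBIC))
E
```

```text
time: 8.45
tool_pos: [0.4719, -0.246, 0.0495]
ee_rot: [-3.142, 0.002, -0.603]
wrist_force: [0.8, -0.1, -0.1]
width: 0.0589
finger_force: 0.0
time: 9.12
tool_pos: [0.4724, -0.2472, 0.0503]
ee_rot: [-3.141, -0.0, -0.605]
wrist_force: [0.4, 0.2, 0.7]
width: 0.0176
finger_force: 30.0
```

View pics/s5.png

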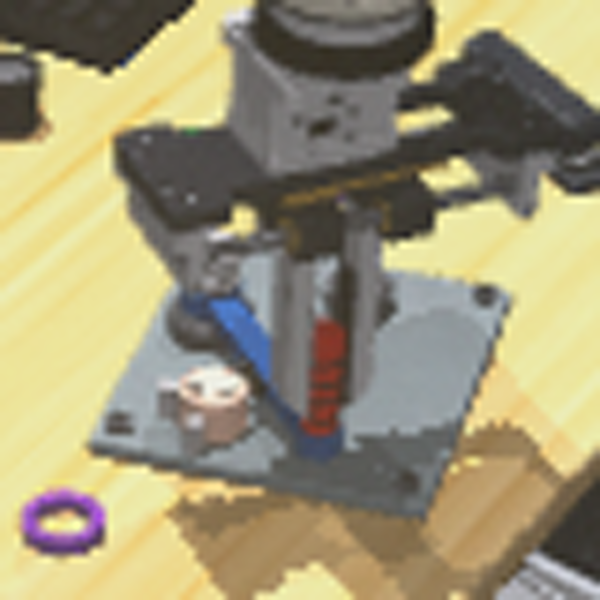

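The red handle sits squarely between the pads. By design, tool x points at the pivot and tool y along the arc, so I swing in steps of 23°.

```bash
python3 -m handwheel '[[0.0005,0.024,0,0,0,-0.077],[0.002,0.048,0,0,0,-0.153],[0.004,0.072,0,0,0,-0.23],[0.008,0.096,0,0,0,-0.307],[0.012,0.12,0,0,0,-0.383],[0.017,0.143,0,0,0,-0.46],[0.0235,0.166,0,0,0,-0.537],[0.031,0.189,0,0,0,-0.613],[0.039,0.212,0,0,0,-0.69],[0.048,0.234,0,0,0,-0.767]]'
```

```text
time: 10.0
tool_pos: [0.4535, -0.2901, 0.0503]
ee_rot: [-3.139, 0.001, -0.201]
wrist_force: [-0.7, 3.6, 2.6]
width: 0.0174
finger_force: 30.0
```

```bash
python3 -m handwheel '[[0.0005,0.024,0,0,0,-0.077],[0.002,0.048,0,0,0,-0.153],[0.004,0.072,0,0,0,-0.23],[0.008,0.096,0,0,0,-0.307],[0.012,0.12,0,0,0,-0.383],[0.017,0.143,0,0,0,-0.46],[0.0235,0.166,0,0,0,-0.537],[0.031,0.189,0,0,0,-0.613],[0.039,0.212,0,0,0,-0.69],[0.048,0.234,0,0,0,-0.767]]'; python3 -m handwheel '[[0.0005,0.024,0,0,0,-0.077],[0.002,0.048,0,0,0,-0.153],[0.004,0.072,0,0,0,-0.23],[0.008,0.096,0,0,0,-0.307],[0.012,0.12,0,0,0,-0.383],[0.017,0.143,0,0,0,-0.46],[0.0235,0.166,0,0,0,-0.537],[0.031,0.189,0,0,0,-0.613]]'
```

```text
time: 10.83
tool_pos: [0.4527, -0.3376, 0.0503]
ee_rot: [-3.138, 0.001, 0.201]
wrist_force: [-2.7, 4.9, 4.4]
width: 0.0174
finger_force: 30.0
time: 11.5
tool_pos: [0.4657, -0.3734, 0.0503]
ee_rot: [-3.137, 0.001, 0.521]
wrist_force: [-3.9, 4.1, 5.3]
width: 0.0175
finger_force: 30.0
```

```bash
python3 -m handwheel '[[0.0002,0.012,0,0,0,-0.038],[0.0005,0.024,0,0,0,-0.077],[0.001,0.036,0,0,0,-0.115],[0.002,0.048,0,0,0,-0.153],[0.002,0.048,0,0,0,-0.153],[0.002,0.048,0,0,0,-0.153]]'; python3 -c "
from h import *
o=robot.get_obs();d=o['tool_pos'][:2]-[.5684,-.3147];print(np.degrees(np.arctan2(d[1],d[0]))%360-145.4,np.hypot(*d),o['wrist_force'])"
```

```text
time: 12.0
tool_pos: [0.4706, -0.3814, 0.0503]
ee_rot: [-3.137, 0.001, 0.6]
wrist_force: [-5.5, 4.3, 5.2]
width: 0.0177
finger_force: 30.0
68.900084689847 0.11844088991389176 [-5.47620733  4.3426835   5.24395501]
```

```bash
python3 -m handwheel '[[0,0.004,0,0,0,-0.01],[0,0.008,0,0,0,-0.02],[0,0.008,0,0,0,-0.02],[0,0.008,0,0,0,-0.02]]'; python3 -m handwheel '[[0,0.004,0,0,0,-0.01],[0,0.008,0,0,0,-0.02],[0,0.008,0,0,0,-0.02],[0,0.008,0,0,0,-0.02]]'
```

```text
time: 12.33
tool_pos: [0.4707, -0.3815, 0.0503]
ee_rot: [-3.134, 0.001, 0.61]
wrist_force: [-6.3, 8.3, 7.2]
width: 0.0177
finger_force: 30.0
time: 12.67
tool_pos: [0.4708, -0.3816, 0.0502]
ee_rot: [-3.13, 0.001, 0.621]
wrist_force: [-9.2, 10.2, 8.6]
width: 0.0175
finger_force: 30.1
```

The force is rising with no motion, so the lever is on its stop. I'll hold briefly and take one check picture.

```bash
python3 -m handwheel '[[0,0,0,0,0,0],[0,0,0,0,0,0],[0,0,0,0,0,0],[0,0,0,0,0,0],[0,0,0,0,0,0],[0,0,0,0,0,0],[0,0,0,0,0,0],[0,0,0,0,0,0],[0,0,0,0,0,0],[0,0,0,0,0,0]]'
python3 - <<'E'
from h import *
im=viewer.snapshot("side")
cv2.imwrite("pics/s6.png",cv2.resize(im[130:290,200:360][:,:,::-1],(600,600),interpolation=cv2.INTER_CUBIC))
E
```

```text
time: 13.5
tool_pos: [0.4708, -0.3816, 0.0502]
ee_rot: [-3.131, 0.001, 0.621]
wrist_force: [-8.1, 11.2, 8.8]
width: 0.0175
finger_force: 30.1
```

View pics/s6.png

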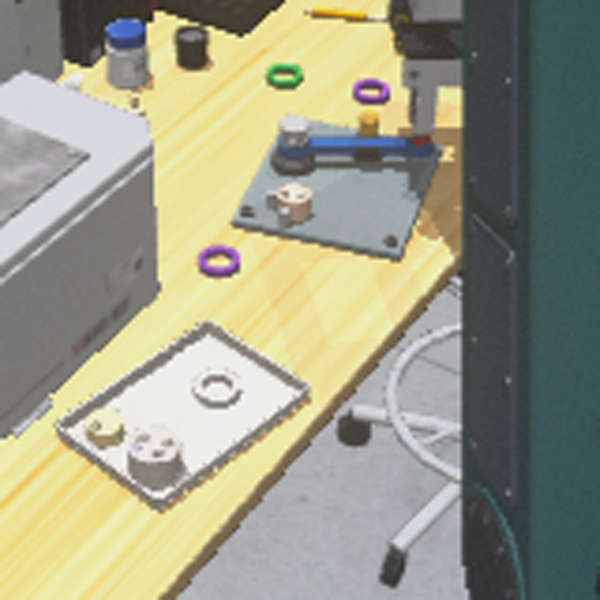

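The lever lies against the brass post at crop (370,145). The ring is flat in the tray, and the test pieces are in place.

```bash
python3 -c "
from bench import robot
print(robot.close_job())"
```

```text
the job is handed in; nothing more can be done
None
```

The steel ring lies flat on the tray floor, and the gripper is holding the lever by its handle against its stop at the brass post; the job was handed in at about 13.6 s, and no verdict was returned.

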